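Seal the food canisters in order

TASK

Seal the three round food canisters by lightly pressing the button in the middle of each lid down flush with your fingertips: the tallest canister first (its contents go stale fastest), then the middle-sized one, then the shortest. The square canister is still in use, so leave its button up. Only press: do not lift, tip or shift the canisters, and leave the other things on the worktop where they are.

Things in the scene. Friction and masses are not known exactly. Their poses are not given: they have to be found in the camera images.
- tall: The tallest and slimmest round canister, 200 mm high to the top of its lid, 90 mm across the lid. White plastic with a flat grey lid, loose on the worktop, about 0.4 to 0.9 kg. Origin at the centre of its underside; z up, vertical axis through the lid button.
- tall_button_top (a point): Centre of the top face of the round white button (52 mm across) in the middle of the tall canister's lid; it moves with the button. It stands about 10 mm proud of the lid while up, so 210 mm above the canister's underside.
- tall_button (a joint): How far that button is pushed down, in m: 0 to 0.0015 at the start (up), 0.010 flush with the lid, 0.018 at its hard stop. A friction catch with a soft spring: pushing it down takes about 3 N plus 0.3 N per mm (6 N at flush) plus a little for speed; it stays where it is left, except that from deeper than flush it comes back up to flush.
- middle: The middle-sized round canister, 150 mm high to the top of its lid, 106 mm across the lid. White plastic with a flat grey lid, loose on the worktop, about 0.4 to 0.9 kg. Origin at the centre of its underside; z up, vertical axis through the lid button.
- middle_button_top (a point): Centre of the top face of the round white button (52 mm across) in the middle of the middle canister's lid; it moves with the button. It stands about 10 mm proud of the lid while up, so 160 mm above the canister's underside.
- middle_button (a joint): How far that button is pushed down, in m: 0 to 0.0015 at the start (up), 0.010 flush with the lid, 0.018 at its hard stop. A friction catch with a soft spring: pushing it down takes about 3 N plus 0.3 N per mm (6 N at flush) plus a little for speed; it stays where it is left, except that from deeper than flush it comes back up to flush.
- short: The shortest and widest round canister, 105 mm high to the top of its lid, 116 mm across the lid. White plastic with a flat grey lid, loose on the worktop, about 0.4 to 0.9 kg. Origin at the centre of its underside; z up, vertical axis through the lid button.
- short_button_top (a point): Centre of the top face of the round white button (52 mm across) in the middle of the short canister's lid; it moves with the button. It stands about 10 mm proud of the lid while up, so 115 mm above the canister's underside.
- short_button (a joint): How far that button is pushed down, in m: 0 to 0.0015 at the start (up), 0.010 flush with the lid, 0.018 at its hard stop. A friction catch with a soft spring: pushing it down takes about 3 N plus 0.3 N per mm (6 N at flush) plus a little for speed; it stays where it is left, except that from deeper than flush it comes back up to flush.
- square: The square canister, 100 x 100 mm in plan, 130 mm high to the top of its lid. White plastic with a flat grey lid, loose on the worktop, about 0.4 to 0.9 kg. Origin at the centre of its underside; z up, vertical axis through the lid button.
- square_button_top (a point): Centre of the top face of the round white button (52 mm across) in the middle of the square canister's lid; it moves with the button. It stands about 10 mm proud of the lid while up, so 140 mm above the canister's underside.
- square_button (a joint): How far that button is pushed down, in m: 0 to 0.0015 at the start (up), 0.010 flush with the lid, 0.018 at its hard stop. A friction catch with a soft spring: pushing it down takes about 3 N plus 0.3 N per mm (6 N at flush) plus a little for speed; it stays where it is left, except that from deeper than flush it comes back up to flush.
- mug: Steel mug, 80 mm across, 95 mm high, with a side handle. Loose bystander; origin at the centre of its underside.
- shaker: White ceramic salt shaker, 44 mm across, 86 mm high. Loose bystander; origin at the centre of its underside.
- jar: Amber glass jar with a steel lid, 60 mm across, 85 mm high. Loose bystander; origin at the centre of its underside.
- oil: Green glass oil bottle, 56 mm across, 165 mm high. Loose bystander; origin at the centre of its underside.
- bowl: Terracotta-coloured bowl, 120 mm across, 55 mm high. Loose bystander; origin at the centre of its underside.
- spoon: Wooden spoon, 240 mm long, lying flat behind the canisters. Loose bystander; its length runs along its x axis.
Things that resemble listed ones, but are neither listed nor needed, are in the scene too. What is shaped like the short but purple is not meant.

How it is judged:
By the outcome, as a careful person would: the job done as asked, in the order asked, and still so for the second after the job is handed in, with the robot touching nothing.
It also fails if it takes over 59 s, if anything falls off the work surface, if the arm or the gripper's body presses on something with over 40 N, if the wrist force passes 120 N, or if a joint passes its speed limit or range.

ROBOT

A 6-joint arm with a two-finger parallel gripper is mounted at the origin on the work surface. World frame = base frame: x ahead of the robot, y to its left, z up, the work surface at z = 0. Lengths are in m, angles in rad, forces in N, time in s.
With the tool pointing down it reaches from about 0.25 to 0.775 m from the base axis. Payload 4 kg.
Tool frame: the origin (TCP) lies at the very end of the fingers, on their centre line; the grasp point (between the pads) lies 19 mm behind it (tcp_to_grasp is the distance from the TCP to the grasp point, in m); z points along the fingers, y is the line along which they close (so a half turn about z gives the same grasp; the last joint's range is limited). The gripper opens to 94 mm and grips with 3 to 60 N. Pads are 16 mm wide; open, the fingers measure 119 mm over their backs; the gripper's body (75 mm by 177 mm) begins 78 mm behind the grasp point.
Start: joints at [-1.371, 0.087, 1.371, -0, 1.684, -0.103], TCP at [0.164, -0.525, 0.206] pointing down, gripper open.
Joint ranges: [-3.1, 3.1], [-0.76, 2.03], [0.27, 2.55], [-1.08, 4.22], [0.17, 2.65], [-2.57, 2.57]. Speed limits (rad/s): [2.79, 2.79, 3.14, 3.14, 3.14, 3.14].

INTERFACE

Orientations are given as [roll, pitch, yaw] about the fixed x, y, z axes, in that order (R = Rz(yaw) Ry(pitch) Rx(roll)).
In Python, from bench import * gives the robot as it stands.
- The arm moves only by the tool shift_gripper, called after "Request:" as a command line: name --pt "numbers of a row" for each row, then --argument value for the rest. Schema: {"type":"object","properties":{"steps":{"type":"array","items":{"type":"array","items":{"type":"number"},"minItems":5,"maxItems":5},"minItems":1,"maxItems":20},"only":{"type":"string"},"quiet":{"type":"boolean"},"lines":{"type":"string"}},"required":["steps"],"additionalProperties":false}. steps is a list of rows, 1 to 20 of them, each of 5 numbers: the finger opening in m, then dx, dy, dz in m, then a turn about the tool's z in rad; each row shifts and turns the commanded pose from where the row before left it, along the tool's axes as they then stand; what a row does not reach is not made up. A row lasts 1/12 s, in which the tool goes at most 0.0417 m and 0.125 rad, less where a joint would pass 70% of its speed; a pose out of reach is approached as far as the arm can. The fingers move at their own pace and stop on an object; the grip force is fixed at half the most. Time passes only in rows, so rows that do not move let the fingers close. The tool returns the time, the measured TCP pose, the force, the opening and the grip force at its end. only (a regular expression) keeps the lines of the reply that match it, lines (a string "A,B") keeps lines A to B, and quiet returns only ok. Input that does not fit is refused with a message, and nothing moves.
- get_obs(): the state, without advancing time (a new reading comes with each control period).
- snapshot(name): name is "side" or "top" or "wrist"; returns a dict with "color" (400x640x3 uint8, blue, green, red), "fx", "fy", "cx", "cy" (pixels), "extrinsics" (4x4, takes a point from world to camera coordinates). Camera axes: x right, y down, z forward; pixel columns grow to the right and rows downward; lengths in m; the calibration is good to about 2 mm. A picture is of the moment at which its call begins. There is no depth.
- close_job(): hands the job in; it is judged then, once.
The state is a dict: "time": time; "joint_positions": joint angles; "qvel": joint speeds; "joint_torque": joint torques, N m; "tool_pos": TCP position; "ee_rot": TCP orientation; "wrist_force": force on the tool from outside, world axes, zero at the start; "wrist_torque": the same for the moment, N m; "width": finger opening in m; "finger_force": force on a finger pad.
Only numpy, scipy, OpenCV 4.12 (cv2) and the standard library are available. Lean on these libraries where they do the work, as an engineer would, in place of code of your own. Each camera call takes 0.05 s, during which the arm holds its last target. There are 200 camera calls.

## Working session

There is one attempt and no reset: what is moved stays moved. The work goes in short steps, Python scripts to look and compute and a tool call to move; the robot and the scene stay as the last step left them, time stands still between calls to the robot, and variables do not carry over. Pictures are saved under pics/ and viewed, at most 10 in all, crops included, and the job is handed in when it is done.

```bash
mkdir -p pics; ls; python3 - <<'E'
from bench import *
import cv2,pickle
d={}
for n in("top","side"):
    s=snapshot(n);d[n]=s;cv2.imwrite(f"pics/{n}0.png",s["color"])
    print(n,s["fx"],s["fy"],s["cx"],s["cy"],s["extrinsics"])
pickle.dump(d,open("snap0.pkl","wb"))
o=get_obs();print({k:o[k] for k in("time","tool_pos","ee_rot","wrist_force","width")})
E
```

```text
pics
top 457.37656857069715 457.37656857069715 316.7232717685132 210.02184728925232 [[-0.00450794 -0.99997535  0.00538345 -0.06678426]
 [-0.99605463  0.00401301 -0.08865135  0.52129667]
 [ 0.08862756 -0.00576184 -0.99604817  1.30616835]
 [ 0.          0.          0.          1.        ]]
side 389.4052207545037 389.4052207545037 318.3530349697849 197.02431454614694 [[-0.98098897 -0.19391549  0.00757846  0.51948167]
 [-0.10220596  0.48305928 -0.86960202  0.23458082]
 [ 0.16496845 -0.85384455 -0.49369514  1.07027893]
 [ 0.          0.          0.          1.        ]]
{'time': 0.1, 'tool_pos': array([ 0.16389934, -0.52449554,  0.2044358 ]), 'ee_rot': array([-3.13961580e+00, -2.13035662e-04,  3.02773563e-01]), 'wrist_force': array([ 0.52990857, -0.05871996, -1.02730044]), 'width': 0.09419458746854306}
```

View pics/top0.png

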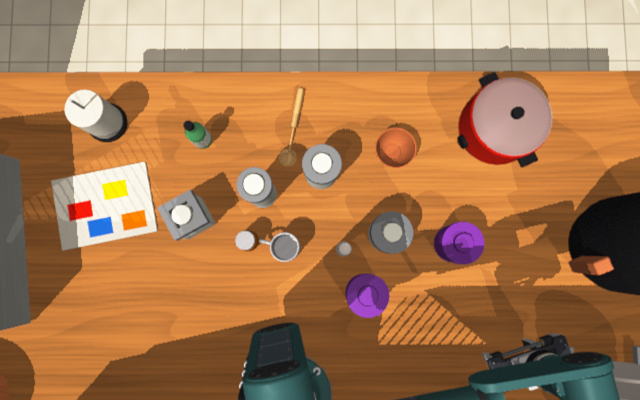

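View pics/side0.png

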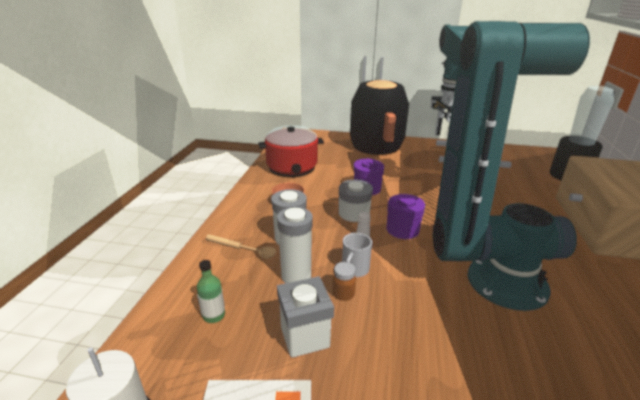

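Top view: round grey lids at (254,184), (321,163) and (392,232); the square one is at (181,214). The purple lookalikes at (459,242) and (368,296) are out, as are the white kettle-like thing at (85,105) and the pot at (512,112). Side view: the tall button is at about (294,215), middle (289,196), short (355,186), square (305,296). I'll check these in enlarged crops.

```bash
python3 - <<'E'
import pickle,cv2,numpy as np
d=pickle.load(open("snap0.pkl","rb"))
a=d["top"]["color"][140:260,230:430];b=d["side"]["color"][170:330,250:410]
cv2.imwrite("pics/ct.png",cv2.resize(a,None,fx=4,fy=4,interpolation=2))
cv2.imwrite("pics/cs.png",cv2.resize(b[:120],None,fx=5,fy=5,interpolation=2))
E
```

```text
(no output)
```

View pics/ct.png

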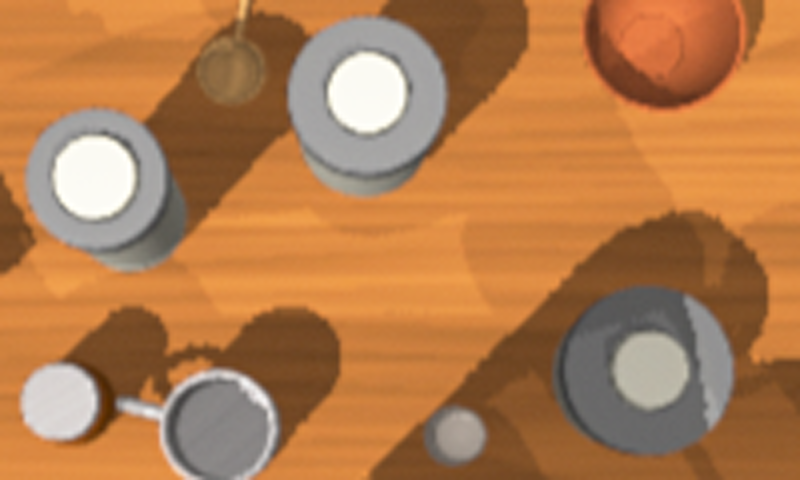

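View pics/cs.png

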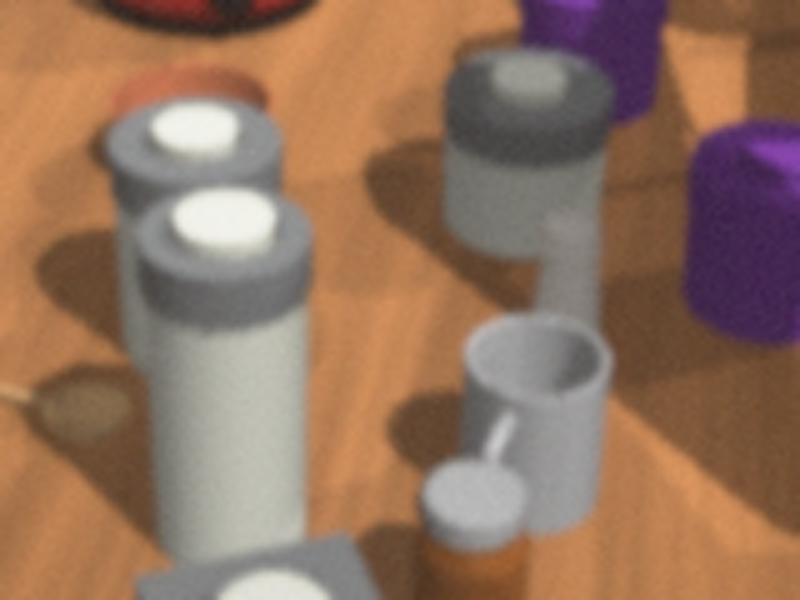

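Top crop: button centres are tall (95,176), middle (368,92), short (651,370). Side crop: tall (225,217), middle (195,129), short (529,76). All three are round with grey lids. The slimmest and tallest is nearest the side camera; the shortest is in shade at the right.

```bash
cat > tri.py <<'E'
import pickle,cv2,numpy as np
d=pickle.load(open("snap0.pkl","rb"))
P={n:np.array([[s["fx"],0,s["cx"]],[0,s["fy"],s["cy"]],[0,0,1]])@s["extrinsics"][:3] for n,s in d.items()}
def tri(a,b):
    h=cv2.triangulatePoints(P["top"],P["side"],np.array(a,float),np.array(b,float))[:,0];return h[:3]/h[3]
def onplane(uv,z,n="top"):
    M=P[n];A=np.c_[M[:,0],M[:,1],-np.r_[uv,1]];return np.linalg.solve(A,-(M[:,2]*z+M[:,3]))[:2]
E
python3 - <<'E'
from tri import *
np.set_printoptions(precision=4,suppress=True)
for n,t,s,z in(("tall",(95,176),(225,217),.21),("middle",(368,92),(195,129),.16),("short",(651,370),(529,76),.115)):
    t=(np.array(t)+.5)/4-.5+[230,140];s=(np.array(s)+.5)/5-.5+[250,170]
    print(n,tri(t,s),onplane(t,z),onplane(s,z,"side"))
print("square",tri((181,214),(305,295.5)),onplane((181,214),.14))
for n,uv,z in(("shaker/jar",(245,240),.085),("mug",(285,247),.095),("shaker",(344,249),.086),("oil",(190,127),.165),("bowl",(397,147),.055)):print(n,onplane(uv,z))
E
```

```text
tall [0.573  0.0913 0.2064] [0.5715 0.0907] [0.5729 0.0967]
middle [ 0.6362 -0.0816  0.1549] [ 0.634  -0.0817] [ 0.6355 -0.0731]
short [ 0.4539 -0.2725  0.1125] [ 0.4522 -0.2722] [ 0.4556 -0.2678]
square [0.5021 0.2935 0.13  ] [0.5015 0.2906]
shaker/jar [0.4335 0.1292]
mug [0.4137 0.0184]
shaker [ 0.4075 -0.1432]
oil [0.7293 0.2647]
bowl [ 0.6992 -0.3005]
```

The triangulated heights (0.206, 0.155, 0.1125) match the listed ones to within about 5 mm. I'll lift, close the fingers and move over the tall canister.

```bash
cat > go.py <<'E'
import sys,numpy as np
from bench import *
from scipy.spatial.transform import Rotation as R
o=get_obs();t=np.array([float(v) for v in sys.argv[1:4]])
Rm=R.from_euler("xyz",o["ee_rot"])
print("tool delta",Rm.inv().apply(t-o["tool_pos"]).round(4),"pos",o["tool_pos"].round(4),"F",o["wrist_force"].round(2),"w",round(o["width"],4),"t",o["time"],"yaw",o["ee_rot"].round(3))
E
```

Request:
shift_gripper --pt "0 0 0 -0.035 0" --pt "0 0 0 -0.035 0" --pt "0 0.03 -0.0244 0 0" --pt "0 0.03 -0.0244 0 0" --pt "0 0.03 -0.0244 0 0" --pt "0 0.03 -0.0244 0 0" --pt "0 0.03 -0.0244 0 0" --pt "0 0.03 -0.0244 0 0" --pt "0 0.03 -0.0244 0 0" --pt "0 0.03 -0.0244 0 0" --pt "0 0.03 -0.0244 0 0" --pt "0 0.03 -0.0244 0 0" --pt "0 0.03 -0.0244 0 0" --pt "0 0.03 -0.0244 0 0" --pt "0 0.03 -0.0244 0 0" --pt "0 0.03 -0.0244 0 0" --pt "0 0.03 -0.0244 0 0" --pt "0 0.03 -0.0244 0 0" --pt "0 0.03 -0.0244 0 0"

```text
time: 1.68
tool_pos: [0.5276, 0.025, 0.275]
ee_rot: [3.142, 0.001, 0.303]
wrist_force: [-0.2, -1.9, -0.2]
width: -0.0001
finger_force: 0.0
```

```bash
python3 go.py 0.5725 0.091 0.23
```

```text
tool delta [ 0.0626 -0.0496  0.0449] pos [0.5276 0.025  0.275 ] F [-0.19 -1.87 -0.18] w -0.0001 t 1.6833 yaw [3.142e+00 1.000e-03 3.030e-01]
```

Request:
shift_gripper --pt "0 0.0315 -0.025 0 0" --pt "0 0.0315 -0.025 0 0" --pt "0 0 0 0.02 0" --pt "0 0 0 0.02 0" --pt "0 0 0 0 0" --pt "0 0 0 0 0"

```text
time: 2.18
tool_pos: [0.5714, 0.0896, 0.2335]
ee_rot: [-3.141, 0.004, 0.303]
wrist_force: [1.1, -0.3, 0.2]
width: 0.0005
finger_force: 0.0
```

```bash
python3 go.py 0.5725 0.091 0.21; python3 - <<'E'
from bench import *
import cv2
s=snapshot("wrist");cv2.imwrite("pics/w1.png",s["color"])
E
```

```text
tool delta [ 0.0016 -0.001   0.0235] pos [0.5714 0.0896 0.2335] F [ 1.11 -0.32  0.21] w 0.0005 t 2.1833 yaw [-3.141  0.004  0.303]
```

View pics/w1.png

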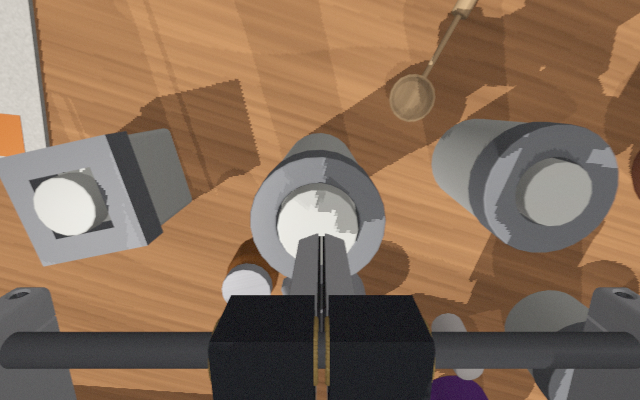

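The wrist view shows the closed fingertips at (322,237), just above the tall button (318,226). The square is at (68,205) and the middle at (558,192). I'll compare with the projection.

```bash
python3 - <<'E'
from bench import *
import numpy as np
s=snapshot("wrist");K=np.array([[s["fx"],0,s["cx"]],[0,s["fy"],s["cy"]],[0,0,1]]);M=K@s["extrinsics"][:3]
for p in([.5725,.091,.2085],[.635,-.0815,.1585],get_obs()["tool_pos"]):
    h=M@np.r_[p,1];print((h[:2]/h[2]).round(1))
def onp(uv,z):
    A=np.c_[M[:,0],M[:,1],-np.r_[uv,1]];return np.linalg.solve(A,-(M[:,2]*z+M[:,3]))[:2].round(4)
print(onp((318,226),.2085),onp((558,192),.1585),onp((68,205),.1385))
E
```

```text
[318.3 229.7]
[554.4 196.5]
[321.1 248.5]
[0.5749 0.092 ] [ 0.6391 -0.0825] [0.505  0.2919]
```

Request:
shift_gripper --pt "0 0.0025 -0.001 0.006 0" --pt "0 0 0 0.006 0" --pt "0 0 0 0.006 0" --pt "0 0 0 0.002 0" --pt "0 0 0 0.002 0" --pt "0 0 0 0.002 0" --pt "0 0 0 0.002 0" --pt "0 0 0 0 0" --pt "0 0 0 0 0"

```text
time: 3.03
tool_pos: [0.5744, 0.0912, 0.2095]
ee_rot: [3.141, -0.0, 0.303]
wrist_force: [0.2, -0.4, 1.1]
width: 0.0004
finger_force: 0.0
```

```bash
python3 go.py 0.5735 0.0915 0.198
```

```text
tool delta [-0.0008 -0.0006  0.0115] pos [0.5744 0.0912 0.2095] F [ 0.21 -0.38  1.1 ] w 0.0004 t 3.0333 yaw [ 3.141 -0.     0.303]
```

Request:
shift_gripper --pt "0 0 0 0.001 0" --pt "0 0 0 0.001 0" --pt "0 0 0 0.001 0" --pt "0 0 0 0.001 0" --pt "0 0 0 0 0" --pt "0 0 0 0 0"

```text
time: 3.53
tool_pos: [0.5747, 0.0913, 0.206]
ee_rot: [3.141, -0.001, 0.303]
wrist_force: [-0.6, -0.6, 4.3]
width: 0.0004
finger_force: 2.0
```

Request:
shift_gripper --pt "0 0 0 0.001 0" --pt "0 0 0 0.001 0" --pt "0 0 0 0.001 0" --pt "0 0 0 0.001 0" --pt "0 0 0 0 0" --pt "0 0 0 0 0"

```text
time: 4.03
tool_pos: [0.5746, 0.0913, 0.2015]
ee_rot: [3.141, -0.001, 0.303]
wrist_force: [-1.3, 0.5, 5.1]
width: 0.0004
finger_force: 2.3
```

Request:
shift_gripper --pt "0 0 0 0.001 0" --pt "0 0 0 0.001 0" --pt "0 0 0 0.001 0" --pt "0 0 0 0.001 0" --pt "0 0 0 0.0005 0" --pt "0 0 0 0 0" --pt "0 0 0 0 0"

```text
time: 4.62
tool_pos: [0.5746, 0.0912, 0.1975]
ee_rot: [3.141, -0.001, 0.303]
wrist_force: [-0.1, -0.2, 6.2]
width: 0.0006
finger_force: 3.0
```

Request:
shift_gripper --pt "0 0 0 0.001 0" --pt "0 0 0 0.0005 0" --pt "0 0 0 0 0" --pt "0 0 0 0 0"

```text
time: 4.95
tool_pos: [0.5747, 0.0912, 0.1962]
ee_rot: [3.141, -0.001, 0.303]
wrist_force: [-0.7, -0.2, 6.6]
width: 0.0004
finger_force: 3.2
```

Request:
shift_gripper --pt "0 0 0 -0.004 0" --pt "0 0 0 -0.01 0" --pt "0 0 0 -0.02 0" --pt "0 0 0 -0.03 0" --pt "0 0 0 0 0" --pt "0 0 0 0 0"

```text
time: 5.45
tool_pos: [0.5754, 0.0913, 0.2615]
ee_rot: [3.141, -0.004, 0.303]
wrist_force: [-0.5, 0.1, -0.5]
width: 0.0004
finger_force: 0.0
```

```bash
python3 go.py 0.637 -0.082 0.19; python3 - <<'E'
from bench import *
import cv2
cv2.imwrite("pics/w2.png",snapshot("wrist")["color"])
E
```

```text
tool delta [0.0069 0.1837 0.0717] pos [0.5754 0.0913 0.2615] F [-0.48  0.08 -0.48] w 0.0004 t 5.45 yaw [ 3.141 -0.004  0.303]
```

View pics/w2.png

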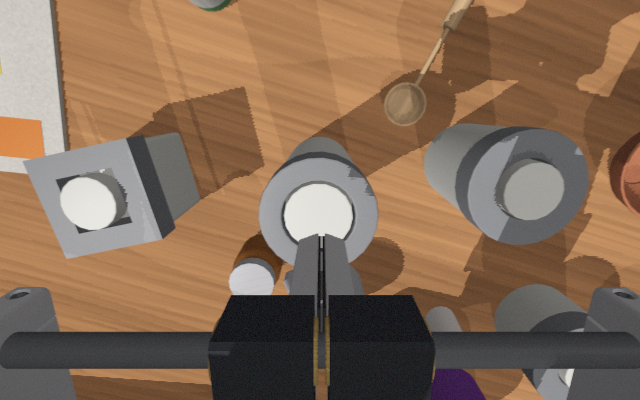

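The tall button (318,215) now shows no side wall and sits flush, with the canister unmoved. Next is the middle one.

Request:
shift_gripper --pt "0 0 0.036 0 0" --pt "0 0.002 0.036 0 0" --pt "0 0.003 0.036 0 0" --pt "0 0.001 0.036 0 0" --pt "0 0 0.036 0 0" --pt "0 0.001 0.0035 0.01 0" --pt "0 0 0 0.025 0" --pt "0 0 0 0.025 0" --pt "0 0 0 0.015 0" --pt "0 0 0 0.01 0" --pt "0 0 0 0 0" --pt "0 0 0 0 0"

```text
time: 6.5
tool_pos: [0.6352, -0.0813, 0.1733]
ee_rot: [-3.14, 0.002, 0.303]
wrist_force: [-0.5, 0.0, 0.3]
width: 0.0008
finger_force: 0.0
```

```bash
python3 go.py 0.637 -0.082 0.163;  python3 - <<'E'
from bench import *
import cv2
s=snapshot("wrist");cv2.imwrite("pics/w3.png",s["color"])
import numpy as np
K=np.array([[s["fx"],0,s["cx"]],[0,s["fy"],s["cy"]],[0,0,1]]);M=K@s["extrinsics"][:3]
h=M@np.r_[.637,-.082,.159,1];print((h[:2]/h[2]).round(1))
E
```

```text
tool delta [0.0015 0.0012 0.0103] pos [ 0.6352 -0.0813  0.1733] F [-0.49  0.04  0.29] w 0.0008 t 6.5 yaw [-3.14e+00  2.00e-03  3.03e-01]
[322.5 236.3]
```

View pics/w3.png

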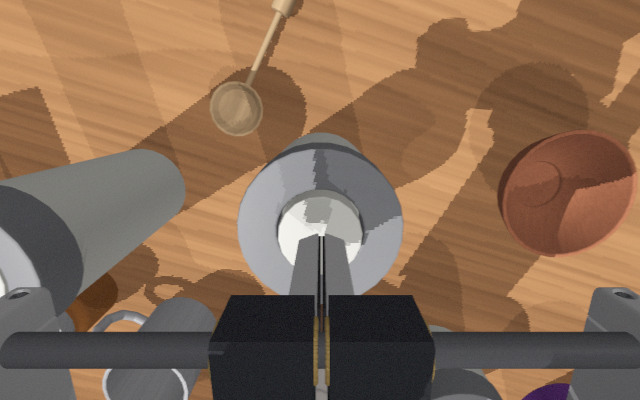

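The middle button is centred at about (320,233), with the fingertips over it. Pressing, in two parts.

Request:
shift_gripper --pt "0 0.002 0.001 0.004 0" --pt "0 0 0 0.004 0" --pt "0 0 0 0.003 0" --pt "0 0 0 0.001 0" --pt "0 0 0 0.001 0" --pt "0 0 0 0.001 0" --pt "0 0 0 0.001 0" --pt "0 0 0 0.001 0" --pt "0 0 0 0 0" --pt "0 0 0 0 0"

```text
time: 7.38
tool_pos: [0.6381, -0.0822, 0.1588]
ee_rot: [3.141, -0.0, 0.303]
wrist_force: [-0.5, -0.2, 1.1]
width: 0.0005
finger_force: 0.6
```

Request:
shift_gripper --pt "0 0 0 0.001 0" --pt "0 0 0 0.001 0" --pt "0 0 0 0.001 0" --pt "0 0 0 0.001 0" --pt "0 0 0 0.001 0" --pt "0 0 0 0.001 0" --pt "0 0 0 0 0" --pt "0 0 0 0 0"

```text
time: 8.05
tool_pos: [0.6381, -0.0822, 0.1526]
ee_rot: [3.141, -0.0, 0.303]
wrist_force: [-0.7, -0.4, 4.9]
width: 0.0006
finger_force: 2.3
```

Request:
shift_gripper --pt "0 0 0 0.001 0" --pt "0 0 0 0.001 0" --pt "0 0 0 0.001 0" --pt "0 0 0 0.001 0" --pt "0 0 0 0.001 0" --pt "0 0 0 0.001 0" --pt "0 0 0 0.0005 0" --pt "0 0 0 0 0" --pt "0 0 0 0 0"

```text
time: 8.8
tool_pos: [0.6382, -0.0822, 0.1467]
ee_rot: [3.141, -0.001, 0.303]
wrist_force: [-1.8, 0.5, 6.8]
width: 0.0005
finger_force: 3.1
```

Request:
shift_gripper --pt "0 0 0 -0.004 0" --pt "0 0 0 -0.01 0" --pt "0 0 0 -0.025 0" --pt "0 0 0 -0.03 0" --pt "0 0 0 0 0" --pt "0 0 0 0 0"

```text
time: 9.3
tool_pos: [0.6393, -0.0824, 0.2176]
ee_rot: [3.139, -0.005, 0.303]
wrist_force: [-0.7, 0.2, 0.3]
width: 0.0004
finger_force: 0.0
```

```bash
python3 go.py 0.4535 -0.2725 0.15
```

```text
tool delta [-0.2343  0.1258  0.0669] pos [ 0.6393 -0.0824  0.2176] F [-0.69  0.21  0.29] w 0.0004 t 9.3 yaw [ 3.139 -0.005  0.303]
```

Request:
shift_gripper --pt "0 -0.0335 0.018 0 0" --pt "0 -0.0335 0.018 0 0" --pt "0 -0.0335 0.018 0 0" --pt "0 -0.0335 0.018 0 0" --pt "0 -0.0335 0.018 0 0" --pt "0 -0.0335 0.018 0 0" --pt "0 -0.0335 0.018 0 0" --pt "0 0 0 0.025 0" --pt "0 0 0 0.025 0" --pt "0 0 0 0.015 0" --pt "0 0 0 0.01 0" --pt "0 0 0 0.005 0" --pt "0 0 0 0 0" --pt "0 0 0 0 0"

```text
time: 10.47
tool_pos: [0.4521, -0.2723, 0.1351]
ee_rot: [3.141, -0.0, 0.303]
wrist_force: [-0.0, -0.0, -0.3]
width: 0.0006
finger_force: 0.0
```

```bash
python3 go.py 0.4535 -0.2725 0.118;  python3 - <<'E'
from bench import *
import cv2
s=snapshot("wrist");cv2.imwrite("pics/w4.png",s["color"])
import numpy as np
K=np.array([[s["fx"],0,s["cx"]],[0,s["fy"],s["cy"]],[0,0,1]]);M=K@s["extrinsics"][:3]
h=M@np.r_[.4535,-.2725,.114,1];print((h[:2]/h[2]).round(1))
E
```

```text
tool delta [0.0013 0.0006 0.0171] pos [ 0.4521 -0.2723  0.1351] F [-0.04 -0.01 -0.32] w 0.0006 t 10.4667 yaw [ 3.141 -0.     0.303]
[321.5 232.5]
```

View pics/w4.png

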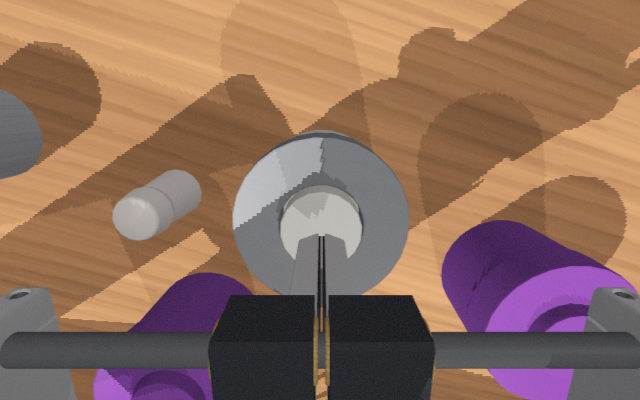

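The fingertips are over the short grey canister's button, about (320,230); the purple lookalikes are at (180,350) and (540,290), below the gripper body. Pressing.

Request:
shift_gripper --pt "0 0.0015 0.0005 0.006 0" --pt "0 0 0 0.006 0" --pt "0 0 0 0.005 0" --pt "0 0 0 0.001 0" --pt "0 0 0 0.001 0" --pt "0 0 0 0.001 0" --pt "0 0 0 0.001 0" --pt "0 0 0 0.001 0" --pt "0 0 0 0 0" --pt "0 0 0 0 0"

```text
time: 11.35
tool_pos: [0.4534, -0.2725, 0.1135]
ee_rot: [3.141, -0.0, 0.303]
wrist_force: [-0.9, -0.0, 2.9]
width: 0.0003
finger_force: 1.7
```

Request:
shift_gripper --pt "0 0 0 0.001 0" --pt "0 0 0 0.001 0" --pt "0 0 0 0.001 0" --pt "0 0 0 0.001 0" --pt "0 0 0 0.001 0" --pt "0 0 0 0.001 0" --pt "0 0 0 0 0" --pt "0 0 0 0 0"

```text
time: 12.02
tool_pos: [0.4534, -0.2724, 0.107]
ee_rot: [3.141, -0.0, 0.303]
wrist_force: [-1.6, 0.9, 3.9]
width: 0.0001
finger_force: 2.1
```

Request:
shift_gripper --pt "0 0 0 0.001 0" --pt "0 0 0 0.001 0" --pt "0 0 0 0.001 0" --pt "0 0 0 0.001 0" --pt "0 0 0 0.001 0" --pt "0 0 0 0.001 0" --pt "0 0 0 0 0" --pt "0 0 0 0 0"

```text
time: 12.68
tool_pos: [0.4534, -0.2725, 0.1014]
ee_rot: [3.141, -0.0, 0.303]
wrist_force: [-1.8, 2.1, 6.2]
width: 0.0004
finger_force: 3.0
```

Request:
shift_gripper --pt "0 0 0 -0.004 0" --pt "0 0 0 -0.01 0" --pt "0 0 0 -0.025 0" --pt "0 0 0 -0.035 0" --pt "0 0 0 -0.04 0" --pt "0 0 0 -0.04 0" --pt "0 -0.03 0 0 0" --pt "0 -0.03 0 0 0" --pt "0 -0.03 0 0 0" --pt "0 -0.03 0 0 0" --pt "0 0 0 0 0" --pt "0 0 0 0 0"

```text
time: 13.68
tool_pos: [0.3382, -0.3088, 0.2555]
ee_rot: [3.14, -0.001, 0.3]
wrist_force: [-0.5, -0.4, 0.1]
width: 0.0004
finger_force: 0.0
```

```bash
python3 - <<'E'
from bench import *
import cv2,numpy as np,pickle
a=snapshot("top")["color"];b=snapshot("side")["color"]
d=pickle.load(open("snap0.pkl","rb"))
z=lambda im,s:cv2.resize(im,None,fx=s,fy=s,interpolation=2)
t=z(a[140:260,160:430],2);t0=z(d["top"]["color"][140:260,160:430],2)
s=z(b[165:325,250:400],2);s0=z(d["side"]["color"][165:325,250:400],2)
c=np.zeros((570,800,3),np.uint8);c[:240,:540]=t
z3=z(b[165:265,260:390],3);c[250:550,:390]=z3;c[250:550,400:790]=z(d["side"]["color"][165:265,260:390],3)
cv2.imwrite("pics/end.png",c)
E
```

```text
(no output)
```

View pics/end.png

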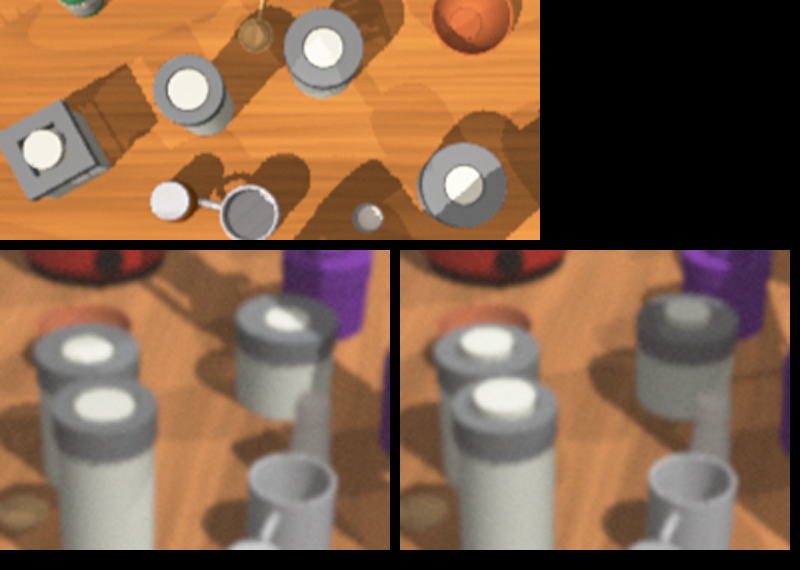

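In the final views (left now, right before), all three round buttons are level with their lids at (104,405), (88,350) and (287,318). The square's button is still up, and nothing has moved.

```bash
python3 -c "
from bench import *
print(close_job())"
```

```text
the job is handed in; nothing more can be done
None
```

I pressed the three round canisters' buttons down flush in the order tall, middle, short. In the final pictures the square's button is still up, nothing looks shifted and the arm is clear; the job was handed in at about 14 s.

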